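Clamp a bundle of sleeve blanks in the bundle press

ROBOT

A 6-joint arm with a two-finger parallel gripper is mounted at the origin on a cart in front of the work surface, level with it; the furniture and walls round the work are solid. World frame = base frame: x ahead of the robot, y to its left, z up, the work surface at z = 0. Lengths are in mm, angles in rad, forces in N, time in s.
With the tool pointing down it reaches from about 350 to 975 mm from the base axis. Payload 7.1 kg.
Tool frame: the origin (TCP) lies at the centre of the arm's flange, where the gripper is bolted on; the fingertips stand 182 mm ahead of it and the grasp point (between the pads) lies 163 mm ahead of it; z points along the fingers, y is the line along which they close (so a half turn about z gives the same grasp; the last joint's range is limited). The gripper opens to 88 mm and grips with 3 to 60 N. Pads are 20 mm wide; open, the fingers measure 115 mm over their backs; the gripper's body (75 mm by 178 mm) begins 61 mm behind the grasp point.
Start: joints at [-1.173, 0.423, 1.63, -0, 1.089, -0.019], TCP at [253.038, -571.47, 404.675] pointing down, gripper open.
Joint ranges: [-3, 3], [-0.9, 2.11], [0.09, 2.58], [-1.31, 4.45], [0.11, 2.69], [-2.54, 2.54]. Speed limits (rad/s): [2.39, 2.39, 3.01, 3.14, 3.14, 3.14].

INTERFACE

Orientations are given as a rotation vector (axis times angle).
In Python, from workcell import readout, get_image, ctrl gives the robot as it stands.
- The arm moves only by the tool step_arm, never from a script. Its argument "targets" is a list that holds one entry, the list of rows, each a list of 7 numbers: the shift along the world's x, y, z as a fraction of full scale, then the turn, a rotation vector about the world's x, y, z as a fraction of full scale, then the opening, from 0 (shut) to 1 (fully open). In form: [[[dx, dy, dz, wx, wy, wz, claw], ...]]. A call has exactly 5 rows; each row shifts and turns the commanded pose from where the row before left it; what a row does not reach is not made up. Full scale, the value 1, is 0.05 m for a shift and 4 degrees for a turn. A row lasts 1/8 s, in which the tool goes at most 62.5 mm and 10.7 degrees, less where a joint would pass 70% of its speed; a pose out of reach is approached as far as the arm can. A call with a number of a shift or a turn outside -1 to 1 is refused whole. A call with a gripper value outside its range is refused whole. The fingers move at their own pace and stop on an object; the grip force is fixed at half the most. Time passes only in rows, so rows that do not move let the fingers close, or fill a call up. It gives the time, the measured TCP pose, the force, the opening and the grip force at its end, in the units of the state.
- readout.get_obs(): the state, without advancing time (a new reading comes with each control period).
- get_image(name): name is "scene" or "top" or "wrist"; returns a dict with "pixels" (400x640x3 uint8, red, green, blue), "intrinsics" (3x3 intrinsics, pixels), "extrinsics" (4x4, takes a point from world to camera coordinates). Camera axes: x right, y down, z forward; pixel columns grow to the right and rows downward; lengths in mm; the calibration is good to about 2 mm. A picture is of the moment at which its call begins. There is no depth.
- ctrl.close_job(): hands the job in; it is judged then, once.
The state is a dict: "t": time; "qpos": joint angles; "qvel": joint speeds; "joint_torque": joint torques, N m; "ee_pos": TCP position; "orientation": TCP orientation; "ft_force": force on the tool from outside, world axes, zero at the start; "moment": the same for the moment, N m; "width": finger opening in mm; "grasp_force": force on a finger pad.
Only numpy, scipy, OpenCV 4.12 (cv2) and the standard library are available. Lean on these libraries where they do the work, as an engineer would, in place of code of your own. Each camera call takes 0.05 s, during which the arm holds its last target. There are 200 camera calls.

TASK

Clamp the thicker bundle of sleeve blanks in the bundle press: press the lever paddle down until the plunger catches in its raised position, bring the bundle to the mouth, push it in endwise against both stop pads and keep it pressed there while the released plunger slowly comes down on it, then let go so that it stays clamped square against the stop. Leave the thinner bundle where it lies and do not knock over the glue stick.

Things in the scene. Friction and masses are not known exactly. Their poses are not given: they have to be found in the camera images.
- press: grey bench press fixed to the table, 178 mm high. Origin on the table at the middle of the stop face; x axis = direction in which work is pushed in, z up. Lever fork 118 mm high at x = -13 to -37 mm, y = -43 to -63 mm; head arm and plunger hang over the lane as far out as x = -43 mm; column behind the stop
- stop_face (a point): middle of the stop face, 15 mm above the press origin. Two steel stop pads 40 mm high, faces at press x = 0, y = 14 to 50 and -14 to -50 mm. Guide rails 16 mm high run from x = 0 to -60 mm, inner faces at y = +-38 mm, then flare to about 100 mm apart at x = -87 mm. Work slides on the table top itself
- plunger (a joint): height of the vertical sprung plunger, m: 0 = down (foot 22 mm above the table), 0.030 = top. Lifted to 0.028 or more, it is caught and then stays at about 0.0245. When the trip bar is pushed in about 8 mm or more the catch lets go and it sinks, oil-damped, at roughly 10 mm/s with about 13 N; on the 30 mm bundle it rests at about 0.008
- foot (a point): centre of the underside of the plunger's round foot (24 mm across), 25 mm in front of the stop face on the middle of the lane
- lever (a joint): angle of the see-saw lever that lifts the plunger, rad: 0 = paddle up, 0.57 = bottom stop; press it to the bottom stop. It is geared to the plunger (lever = 18.9 x plunger), so it stays at about 0.46 while the catch holds. The damper resists: about 15 N at a paddle speed of 20 mm/s, more if faster
- paddle (a point): middle of the top of the black lever paddle (34 x 36 mm), in the press frame at about x = -25, y = -163 mm and 148 mm high when up. It swings about an axis along the press x, 105 mm high at y = -53 mm, and sinks about 63 mm to the bottom stop
- trip_bar (a joint): travel of the sprung steel bar (14 mm round, axis 17 mm above the table) between the stop pads, m: 0 = out, its end 12 mm in front of the stop face; 0.012 = end flush with the stop face, as when the bundle touches the pads. It pushes work back out with 3 N, rising to 6 N at 0.012
- thick_bundle: the thicker of two bundles of white card blanks with a rubber band: 130 x 66 mm and 30 mm high (a few loose sheets reach 3 mm farther), 0.15 to 0.24 kg. Origin in the middle of the underside, x along the 130 mm length, z up; its ends are at x = +64 and -66 mm, its sides at y = +32 and -34 mm. It may go in either end first
- thin_bundle: the thinner bundle, 130 x 66 mm and 21 mm high; to be left where it is. Origin in the middle of the underside, x along its length
- glue_stick: glue stick standing upright, 27 mm across, 97 mm high; must stay standing. Origin in the middle of the underside, z up

How it is judged (in metres and radians):
On the way, in this order (a step that is already met when the one before it is completed fails the run):
1. the plunger has been raised into its catch with the lever (value of joint plunger above 0.0235 m), for 0.2 s.
2. the thick bundle is pushed up to the stop while the plunger is still above it (value of joint plunger above 0.0105 m and value of joint trip_bar above 0.0095 m and x of thick_bundle in the frame of press above -0.068 m and contact force between thick_bundle and trip_bar above 1 N), for 0.1 s.
3. the bundle is held at the stop until the plunger presses on it (contact force between plunger and thick_bundle above 5 N and x of thick_bundle in the frame of press above -0.068 m), for 0.2 s.
At the end, for the whole second after the job is handed in: the thick bundle lies flat and at rest between the guide rails, its end against the stop pads (within about 3 mm), square to within 4 degrees, with the plunger's foot pressing on it with more than 5 N (all of step 3 and x of thick_bundle in the frame of press below -0.06 m and y of thick_bundle in the frame of press between -0.008 and 0.008 m and angle between the x axis of thick_bundle and the x axis of press, either way round below 0.07 rad and angle between thick_bundle's own z axis and vertical below 0.06 rad and linear speed of thick_bundle below 0.01 m/s); the robot touches nothing.
It fails at once if the thinner bundle is moved more than 30 mm (distance of thin_bundle from where it was at the start of the episode above 0.03 m).
It fails at once if the glue stick is knocked over (angle between glue_stick's own z axis and vertical above 0.5 rad).
It also fails if it takes over 72 s, if anything falls off the work surface, if the arm or the gripper's body presses on something with over 40 N, if the wrist force passes 120 N, or if a joint passes its speed limit or range.

## Working session

There is one attempt and no reset: what is moved stays moved. The work goes in short steps, Python scripts to look and compute and a tool call to move; the robot and the scene stay as the last step left them, time stands still between calls to the robot, and variables do not carry over. Pictures are saved under pics/ and viewed, at most 10 in all, crops included, and the job is handed in when it is done.

Besides the shell and the picture viewer there is one more tool, called after "Call:" as name(argument=value, ...), one argument or row to a line, values as JSON. step_arm: Moves the arm, as the interface text tells. Shift numbers are shares of 0.05 m and turn numbers shares of 4 degrees, none past 1 either way. Its arguments: {"type":"object","properties":{"targets":{"type":"array"}},"required":["targets"]}

```bash
mkdir -p pics; cat > h.py <<'E'
import numpy as np, cv2
from workcell import readout, get_image, ctrl
def snap(n,f):
    d=get_image(n); cv2.imwrite('pics/'+f,np.ascontiguousarray(d['pixels'][:,:,::-1])); np.savez('pics/'+f+'.npz',K=d['intrinsics'],E=d['extrinsics']); return d
def ray(f,uv,z):
    d=np.load('pics/'+f+'.npz');K,E=d['K'],d['E'];R,t=E[:3,:3],E[:3,3];c=-R.T@t
    v=R.T@np.linalg.inv(K)@np.array([uv[0],uv[1],1.]);return c+v*(z-c[2])/v[2]
def proj(f,P):
    d=np.load('pics/'+f+'.npz');K,E=d['K'],d['E'];P=np.atleast_2d(P);c=P@E[:3,:3].T+E[:3,3];p=c@K.T;return p[:,:2]/p[:,2:]
E
python3 -c "
from h import *
snap('top','top0.png');snap('scene','scene0.png')
print(readout.get_obs())
for n in('top0.png','scene0.png'):
  d=np.load('pics/'+n+'.npz');print(-d['E'][:3,:3].T@d['E'][:3,3],d['K'].tolist())
"
```

```text
{'t': 0.1, 'qpos': array([-1.17300605e+00,  4.23748960e-01,  1.63056395e+00,  6.72875405e-07,
        1.08859423e+00, -1.89847029e-02]), 'qvel': array([-0.00020645, -0.00314448, -0.00226259, -0.00143769,  0.00183016,
       -0.00013682]), 'joint_torque': array([-9.28606605e-04, -5.45616674e+01, -2.74323642e+01,  6.44809823e-02,
        1.86746480e-02, -5.41911561e-05]), 'ee_pos': array([ 252.95008282, -571.26922481,  404.00842237]), 'orientation': array([-3.07236369e+00, -6.49673097e-01,  3.87663028e-04]), 'ft_force': array([-0.91608731, -0.49567817, -0.19211464]), 'moment': array([-0.01570485, -0.03279225, -0.04615966]), 'grasp_force': 0.0, 'width': 87.9939271034518}
[ 361.446943   -259.63430567  941.20106281] [[379.6591075096411, 0.0, 318.9391525101285], [0.0, 379.6591075096411, 192.87917056835477], [0.0, 0.0, 1.0]]
[  121.83610458 -1139.99171155   609.80001268] [[473.6681236746282, 0.0, 318.93554385153647], [0.0, 473.6681236746282, 199.06812710075783], [0.0, 0.0, 1.0]]
```

View pics/top0.png

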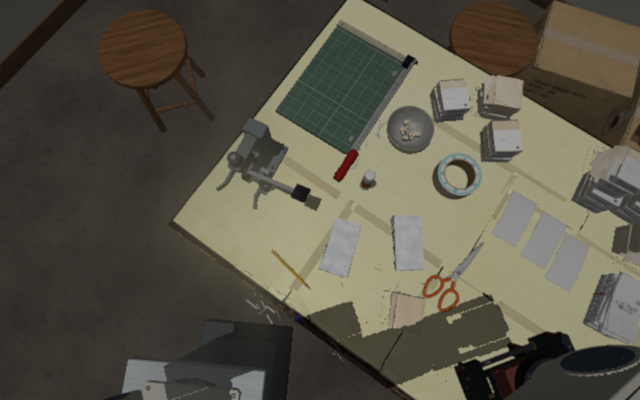

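View pics/scene0.png

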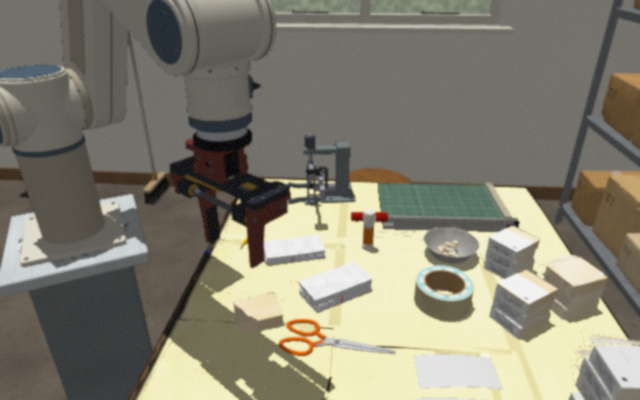

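The top view shows the press at about (255,165), its paddle at (302,193), the glue stick at (369,180), and bundles at (341,248) and (408,242). In the scene view the bundles are at (295,249) and (336,286); the second looks thicker. I'll enlarge both to get corners.

```bash
python3 -c "
from h import *
a=cv2.imread('pics/top0.png')[110:290,200:450];cv2.imwrite('pics/c1.png',cv2.resize(a,None,fx=3.2,fy=3.2,interpolation=cv2.INTER_CUBIC))
a=cv2.imread('pics/scene0.png')[120:320,225:405];cv2.imwrite('pics/c2.png',cv2.resize(a,None,fx=3,fy=3,interpolation=cv2.INTER_CUBIC))
"
```

```text
(no output)
```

View pics/c1.png

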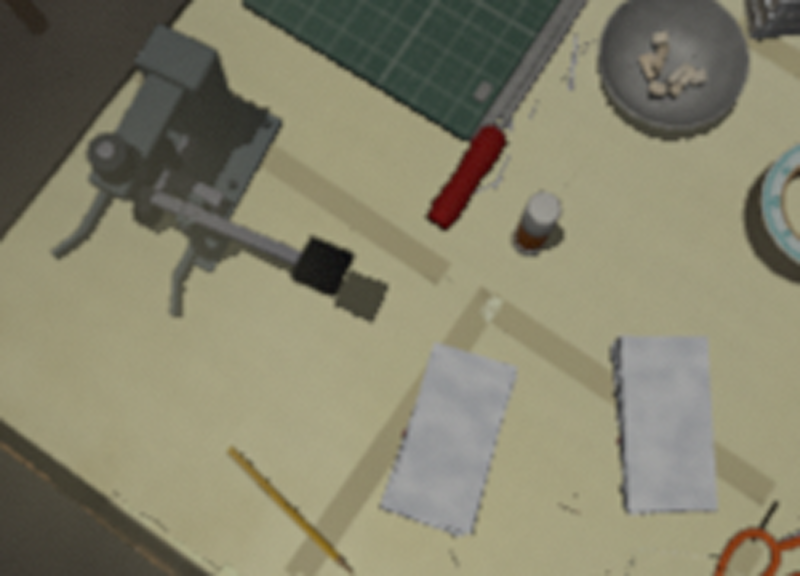

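View pics/c2.png

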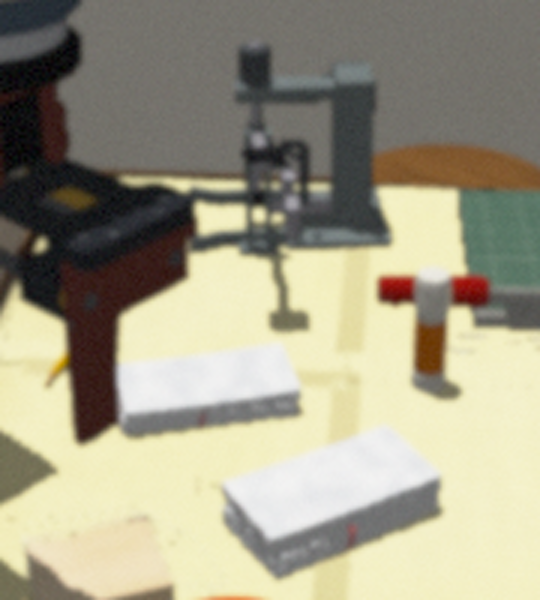

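```bash
cat > fit.py <<'E'
from h import *
from scipy.optimize import least_squares
T='top0.png';S='scene0.png'
c1=lambda u,v:(u/3.2+200-.3,v/3.2+110-.3)
c2=lambda u,v:(u/3+225-.3,v/3+120-.3)
def rect(f,pts,z,name):
    P=np.array([ray(f,p,z)[:2] for p in pts]);d=np.linalg.norm(np.roll(P,-1,0)-P,axis=1)
    e=P[3]-P[0]+P[2]-P[1]; print(name,P.mean(0).round(1),'sides',d.round(1),'dir 0->3 deg',np.degrees(np.arctan2(e[1],e[0])).round(1))
    return P
rect(T,[c1(*p) for p in[(619,338),(708,337),(717,511),(629,512)]],30,'thick')
rect(S,[c2(*p) for p in[(385,428),(440,478),(277,540),(224,487)]],30,'thickS')
rect(T,[c1(*p) for p in[(434,346),(517,368),(471,533),(382,508)]],21,'thin')
rect(S,[c2(*p) for p in[(285,346),(298,387),(125,405),(118,365)]],21,'thinS')
P=rect(T,[c1(*p) for p in[(313,237),(354,252),(333,294),(292,276)]],148,'paddle')
print('glue',ray(T,c1(543,207),97),ray(S,c2(433,275),97))
obs=[(T,c1(p[0],p[1]),w) for p,w in zip([(313,237),(354,252),(333,294),(292,276),(55,252),(178,315)],
 [(-8,-146,148),(-8,-180,148),(-42,-180,148),(-42,-146,148),(-87,50,16),(-87,-50,16)])]
obs+=[(S,c2(192,197),(-87,50,16)),(S,c2(192,243),(-87,-50,16))]
def W(p,w):
    c,s=np.cos(p[2]),np.sin(p[2]);return np.array([p[0]+c*w[0]-s*w[1],p[1]+s*w[0]+c*w[1],w[2]])
def res(p): return np.concatenate([proj(f,W(p,w))[0]-uv for f,uv,w in obs])
c=P.mean(0)
best=min((least_squares(res,[c[0],c[1]+150,a],loss='soft_l1',x_scale=[10,10,.1]) for a in np.arange(-3,3,.5)),key=lambda r:r.cost)
print('press',best.x[:2].round(1),np.degrees(best.x[2]).round(2),best.fun.reshape(-1,2).round(1).tolist())
print('paddle',W(best.x,(-25,-163,148)).round(1))
for w in [(-60,0,0),(-100,0,0),(-130,0,0),(-200,0,0)]: print(w,W(best.x,w).round(1))
np.save('press.npy',best.x)
E
python3 fit.py
```

```text
thick [ 468.1 -472.6] sides [ 67.8 129.8  65.  129.7] dir 0->3 deg -175.0
thickS [ 470.2 -473.9] sides [ 65.2 124.1  63.4 127.7] dir 0->3 deg -174.7
thin [ 444.3 -312. ] sides [ 65.4 128.5  68.3 128.1] dir 0->3 deg 167.4
thinS [ 448.7 -308.6] sides [ 57.3 127.6  54.  129.2] dir 0->3 deg 165.9
paddle [ 540.2 -210.9] sides [29.5 32.  30.1 30.2] dir 0->3 deg 158.6
glue [ 608.01914944 -361.70253335   97.        ] [ 607.13331951 -363.8864167    97.        ]
press [623.9 -70.6] -21.68 [[0.6, -1.7], [1.9, 0.5], [1.3, 1.2], [-0.1, -0.1], [-0.5, 0.1], [-3.8, -2.0], [-0.7, -3.6], [-0.6, -2.7]]
paddle [ 540.5 -212.8  148. ]
(-60, 0, 0) [568.2 -48.4   0. ]
(-100, 0, 0) [531.  -33.7   0. ]
(-130, 0, 0) [503.1 -22.6   0. ]
(-200, 0, 0) [438.1   3.3   0. ]
```

The right-hand bundle, at (468,-473), measures 130 x 66 at z=30, so it is the thick one. I'll go above the paddle with the fingers shut.

Call:
step_arm(
  targets=[
    [[0.4,0.5,0,0,0,0,0],[0.6,0.72,0,0,0,0,0],[0.6,0.72,0,0,0,0,0],[0.6,0.72,0,0,0,0,0],[0.6,0.72,0,0,0,0,0]],
  ],
)

```text
t: 0.72
ee_pos: [393.7, -401.2, 404.4]
orientation: [-3.073, -0.65, 0.0]
ft_force: [-0.1, -0.4, -0.2]
width: 41.3
grasp_force: 0.0
```

Call:
step_arm(
  targets=[
    [[0.6,0.72,0,0,0,0,0],[0.6,0.72,0,0,0,0,0],[0.6,0.72,0,0,0,0,0],[0.6,0.72,0,0,0,0,0],[0,0,0,0,0,0,0]],
  ],
)

```text
t: 1.35
ee_pos: [514.4, -256.3, 404.4]
orientation: [-3.072, -0.656, 0.0]
ft_force: [0.1, -0.3, -1.1]
width: 0.5
grasp_force: 0.0
```

```bash
python3 -c "
from h import *
snap('wrist','w1.png');o=readout.get_obs();print(o['t'],o['ee_pos'],o['orientation'],o['width'])
d=np.load('pics/w1.png.npz');print(-d['E'][:3,:3].T@d['E'][:3,3])
a=cv2.imread('pics/w1.png')
cv2.imwrite('pics/w1b.png',cv2.convertScaleAbs(cv2.resize(a,(800,500),interpolation=cv2.INTER_CUBIC),alpha=1.4))
"
```

```text
1.4 [ 513.50008801 -257.46249815  404.28521625] [-3.07238744e+00 -6.54187924e-01  1.17304908e-03] 0.3715977457052001
[ 582.56391482 -224.8684159   383.54758264]
```

View pics/w1b.png

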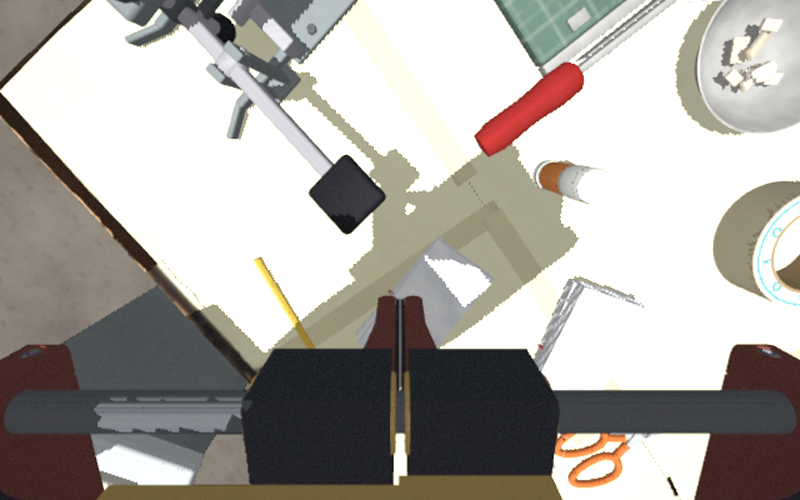

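The wrist view shows the paddle corners at (346,154), (385,194), (347,234), (310,190), the near flare tip at (234,136) and the far flare tip at (133,42), all in the 1.25x picture. I'll refit the press with these.

```bash
cat >> fit.py <<'E'
print('--- with wrist')
V='w1.png';s=lambda u,v:(u/1.25-.1,v/1.25-.1)
rect(V,[s(*p) for p in[(346,154),(385,194),(347,234),(310,190)]],148,'paddleW')
obs=[o for o in obs if o[0]==T][:4]+obs[4:]
obs+=[(V,s(*p),w) for p,w in zip([(346,154),(385,194),(347,234),(310,190),(234,136),(133,42)],
 [(-8,-145,148),(-8,-181,148),(-42,-181,148),(-42,-145,148),(-87,-51,16),(-87,51,16)])]
for sel in (obs,obs[-6:]):
    obs=sel;b=least_squares(res,best.x,loss='soft_l1',x_scale=[10,10,.1])
    print('press',b.x[:2].round(1),np.degrees(b.x[2]).round(2),b.fun.reshape(-1,2).round(1).tolist())
    print('paddle',W(b.x,(-25,-163,148)).round(1))
np.save('press.npy',b.x)
E
python3 fit.py | sed -n '/---/,$p'
```

```text
--- with wrist
paddleW [ 542.4 -209.9] sides [31.  32.6 32.7 29.2] dir 0->3 deg 158.8
press [623.2 -68. ] -20.63 [[0.0, -2.5], [1.4, -0.6], [1.0, 0.2], [-0.4, -0.9], [-1.2, 0.9], [-4.1, -1.8], [-1.6, -3.7], [-0.8, -2.8], [0.9, -2.9], [6.6, 1.6], [4.7, 2.4], [-2.6, 3.1], [-8.8, -1.7], [-7.9, -0.4]]
paddle [ 542.4 -211.7  148. ]
press [623.1 -67.1] -20.31 [[0.4, -4.1], [6.4, 0.3], [4.6, 1.3], [-2.9, 2.2], [-9.1, -1.8], [-8.5, -0.1]]
paddle [ 543.1 -211.3  148. ]
```

Paddle centre is (541,-211) from two views. I'll go over it and down to just above it.

Call:
step_arm(
  targets=[
    [[0.27,0.44,0,0,0,0,0],[0.27,0.44,-0.3,0,0,0,0],[0,0,-0.5,0,0,0,0],[0,0,-0.3,0,0,0,0],[0,0,-0.2,0,0,0,0]],
  ],
)

```text
t: 2.02
ee_pos: [539.4, -215.3, 338.8]
orientation: [-3.074, -0.648, 0.001]
ft_force: [0.2, 0.4, -0.2]
width: 0.5
grasp_force: 0.0
```

Call:
step_arm(
  targets=[
    [[0,0,-0.08,0,0,0,0],[0,0,-0.06,0,0,0,0],[0,0,-0.06,0,0,0,0],[0,0,-0.06,0,0,0,0],[0,0,-0.06,0,0,0,0]],
  ],
)

```text
t: 2.65
ee_pos: [540.2, -215.6, 325.8]
orientation: [3.07, 0.65, 0.002]
ft_force: [-3.5, -3.2, 11.4]
width: 0.4
grasp_force: 5.2
```

Contact came at the expected height, so I'll keep pressing.

Call:
step_arm(
  targets=[
    [[0,0,-0.07,0,0,0,0],[0,0,-0.07,0,0,0,0],[0,0,-0.07,0,0,0,0],[0,0,-0.07,0,0,0,0],[0,0,-0.07,0,0,0,0]],
  ],
)

```text
t: 3.28
ee_pos: [540.7, -216.5, 309.1]
orientation: [3.068, 0.65, 0.004]
ft_force: [-5.6, -7.5, 16.8]
width: 0.4
grasp_force: 7.8
```

Call:
step_arm(
  targets=[
    [[0,0,-0.07,0,0,0,0],[0,0,-0.07,0,0,0,0],[0,0,-0.07,0,0,0,0],[0,0,-0.07,0,0,0,0],[0,0,-0.07,0,0,0,0]],
  ],
)

```text
t: 3.9
ee_pos: [540.6, -217.2, 291.9]
orientation: [3.067, 0.65, 0.004]
ft_force: [-7.8, -14.0, 17.7]
width: 0.4
grasp_force: 9.1
```

Call:
step_arm(
  targets=[
    [[0,0,-0.06,0,0,0,0],[0,0,-0.06,0,0,0,0],[0,0,-0.06,0,0,0,0],[0,0,-0.06,0,0,0,0],[0,0,-0.06,0,0,0,0]],
  ],
)

```text
t: 4.53
ee_pos: [540.8, -216.8, 276.3]
orientation: [3.068, 0.65, 0.005]
ft_force: [-5.0, -9.9, 14.5]
width: 0.9
grasp_force: 8.2
```

Call:
step_arm(
  targets=[
    [[0,0,-0.05,0,0,0,0],[0,0,-0.05,0,0,0,0],[0,0,-0.05,0,0,0,0],[0,0,-0.04,0,0,0,0],[0,0,-0.03,0,0,0,0]],
  ],
)

```text
t: 5.15
ee_pos: [541.3, -216.1, 267.6]
orientation: [3.069, 0.649, 0.006]
ft_force: [-12.9, -2.9, 44.2]
width: 0.6
grasp_force: 21.9
```

44 N at tip height 85.6 mm means it is on the bottom stop. I'll lift off and check.

Call:
step_arm(
  targets=[
    [[0,0,0,0,0,0,0],[0,0,0.1,0,0,0,0],[0,0,0.3,0,0,0,0],[0,0,0.8,0,0,0,0],[-0.3,-0.7,0.8,0,0,0,0]],
  ],
)

```text
t: 5.78
ee_pos: [525.5, -248.3, 364.1]
orientation: [-3.072, -0.655, -0.0]
ft_force: [0.4, -1.1, -0.0]
width: 0.3
grasp_force: 0.0
```

Call:
step_arm(
  targets=[
    [[-0.3,-0.8,0,0,0,-0.8,1],[-0.3,-0.8,0,0,0,-0.8,1],[-0.3,-0.8,0,0,0,-0.8,1],[-0.3,-0.8,0,0,0,-0.8,1],[-0.3,-0.7,0,0,0,-0.8,1]],
  ],
)

```text
t: 6.4
ee_pos: [449.5, -445.7, 363.3]
orientation: [3.134, 0.213, 0.001]
ft_force: [0.3, 0.2, -0.7]
width: 46.8
grasp_force: 0.0
```

```bash
python3 -c "
from h import *
snap('scene','s2.png');snap('top','t2.png');snap('wrist','w2.png');o=readout.get_obs();print(o['t'],o['ee_pos'],o['orientation'],o['width'])
a=cv2.imread('pics/s2.png')[150:300,270:400];b=cv2.imread('pics/t2.png')[110:290,205:445]
A=cv2.resize(a,None,fx=2.4,fy=2.4,interpolation=cv2.INTER_CUBIC);B=cv2.resize(b,None,fx=2,fy=2,interpolation=cv2.INTER_CUBIC)
A=A[:360];cv2.imwrite('pics/m2.png',np.hstack([A,B]));print(A.shape)
"
```

```text
6.55 [ 449.32675017 -445.70997882  363.07180932] [3.13430139e+00 2.12236863e-01 6.32298064e-04] 58.94046992224962
(360, 312, 3)
```

View pics/m2.png

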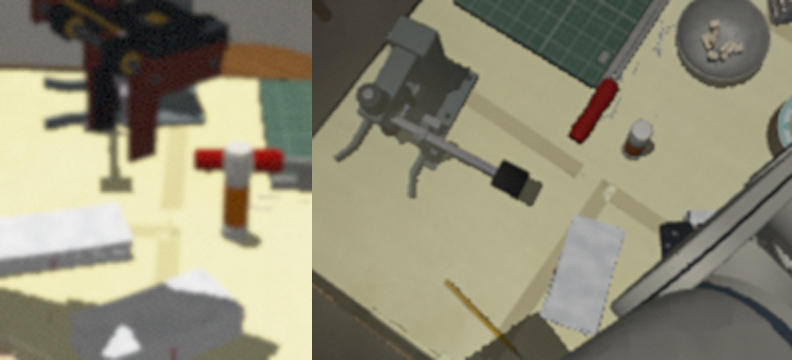

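The paddle is now at (304,199) in the top view against (301,193) before, so it stayed down and the plunger is caught. I'll go down on the thick bundle, 38 mm behind its middle.

Call:
step_arm(
  targets=[
    [[-0.38,-0.62,0,0,0,-0.68,1],[0,0,-0.5,0,0,0,1],[0,0,-0.8,0,0,0,1],[0,0,-0.7,0,0,0,1],[0,0,-0.2,0,0,0,1]],
  ],
)

```text
t: 7.18
ee_pos: [431.1, -473.8, 250.8]
orientation: [-3.135, -0.144, 0.004]
ft_force: [-0.3, 0.4, -0.6]
width: 88.0
grasp_force: 0.0
```

```bash
python3 -c "
from h import *
snap('wrist','w3.png');snap('top','t3.png');o=readout.get_obs();print(o['t'],o['ee_pos'],o['orientation'],o['width'],o['ft_force'])
A=cv2.resize(cv2.imread('pics/w3.png'),(560,350),interpolation=cv2.INTER_AREA)
B=cv2.resize(cv2.imread('pics/t3.png')[120:220,210:330],None,fx=2,fy=2,interpolation=cv2.INTER_CUBIC)
c=np.zeros((350,240,3),np.uint8);c[:200]=B
cv2.imwrite('pics/m3.png',np.hstack([A,c]))
"
```

```text
7.275 [ 431.42612805 -474.63041462  252.17862993] [-3.13680263e+00 -1.43162433e-01  1.56220999e-03] 87.77689365385572 [-0.55673168  0.56016778 -0.07256575]
```

View pics/m3.png

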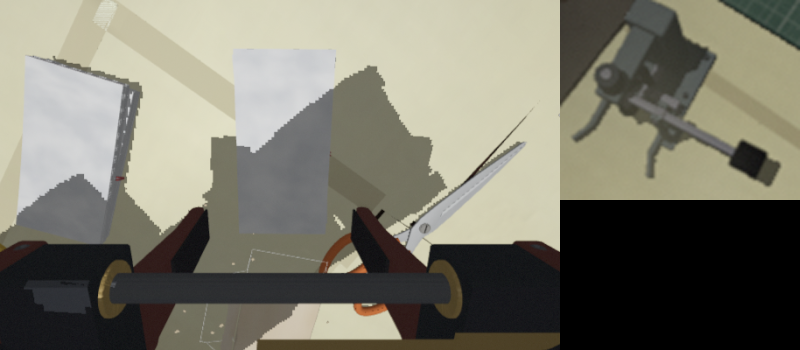

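The bundle is centred between the open fingers (edges at 240 and 328, fingers at 207 and 355) and aligned. The paddle is still down at (748,159). I'll check the bundle corners in the wrist picture against the tool.

```bash
python3 -c "
from h import *
k=.875
P=np.array([ray('w3.png',(u/k,v/k),30)[:2] for u,v in[(233,50),(336,48),(328,234),(240,233)]])
print(P.round(1).tolist(),P.mean(0),np.linalg.norm(np.roll(P,-1,0)-P,axis=1).round(1))
e=P[0]+P[1]-P[2]-P[3];print(np.degrees(np.arctan2(e[1],e[0])))
"
```

```text
[[530.9, -433.1], [538.1, -498.7], [407.7, -511.7], [402.2, -444.5]] [ 469.71652714 -472.00849926] [ 66.  131.1  67.4 129.2]
5.368496382560492
```

Call:
step_arm(
  targets=[
    [[0,0,-0.5,0,0,0,1],[0,0,-0.5,0,0,0,1],[0,0,-0.3,0,0,0,1],[0,0,0,0,0,0,0],[0,0,0,0,0,0,0]],
  ],
)

```text
t: 7.9
ee_pos: [431.5, -475.9, 188.9]
orientation: [3.137, 0.142, 0.002]
ft_force: [-0.2, -0.4, 0.4]
width: 71.3
grasp_force: 0.0
```

Call:
step_arm(
  targets=[
    [[0,0,0,0,0,0,0],[0,0,0,0,0,0,0],[0,0,0.3,0,0,0,0],[0,0,0.5,0,0,0,0],[0,0,0.5,0,0,0,0]],
  ],
)

```text
t: 8.52
ee_pos: [430.8, -475.2, 253.7]
orientation: [-3.138, -0.141, 0.001]
ft_force: [-0.4, -0.2, -2.1]
width: 66.7
grasp_force: 29.8
```

Gripped at 66.7 mm with 29.8 N. I'll carry it round to in front of the lane mouth.

Call:
step_arm(
  targets=[
    [[-0.14,0.5,0.1,0,0,-0.6,0],[-0.16,0.9,0,0,0,-0.6,0],[-0.16,0.9,0,0,0,-0.6,0],[-0.16,0.9,0,0,0,-0.6,0],[-0.1,0.9,0,0,0,-0.6,0]],
  ],
)

```text
t: 9.15
ee_pos: [394.4, -269.1, 258.3]
orientation: [3.136, -0.19, 0.0]
ft_force: [0.5, -1.5, -1.3]
width: 66.1
grasp_force: 29.8
```

Call:
step_arm(
  targets=[
    [[0,0.9,0,0,0,-0.6,0],[0,0.9,0,0,0,-0.6,0],[0,0.9,0,0,0,-0.6,0],[0.1,0.9,0,0,0,-0.6,0],[0.1,0.9,0,0,0,-0.6,0]],
  ],
)

```text
t: 9.78
ee_pos: [405.0, -44.1, 258.4]
orientation: [-3.099, 0.517, -0.001]
ft_force: [1.3, 0.2, -2.8]
width: 66.2
grasp_force: 29.8
```

Call:
step_arm(
  targets=[
    [[0.1,0.9,0,0,0,-0.6,0],[0,0.2,0,0,0,0,0],[0,0,0,0,0,0,0],[0,0,0,0,0,0,0],[0,0,0,0,0,0,0]],
  ],
)

```text
t: 10.4
ee_pos: [410.0, 8.6, 257.7]
orientation: [3.087, -0.581, 0.0]
ft_force: [-0.4, 0.1, -2.2]
width: 66.4
grasp_force: 29.8
```

```bash
python3 -c "
from h import *
snap('wrist','w4.png');o=readout.get_obs();print(o['t'],o['ee_pos'],o['orientation'],o['width'],o['grasp_force'])
a=cv2.imread('pics/w4.png')
cv2.imwrite('pics/w4b.png',cv2.resize(a,(800,500),interpolation=cv2.INTER_CUBIC))
"
```

```text
10.45 [410.00439696   8.64631981 257.69683448] [ 3.08725706e+00 -5.81471885e-01 -1.49952477e-04] 66.28806206661517 29.789678156375885
```

View pics/w4b.png

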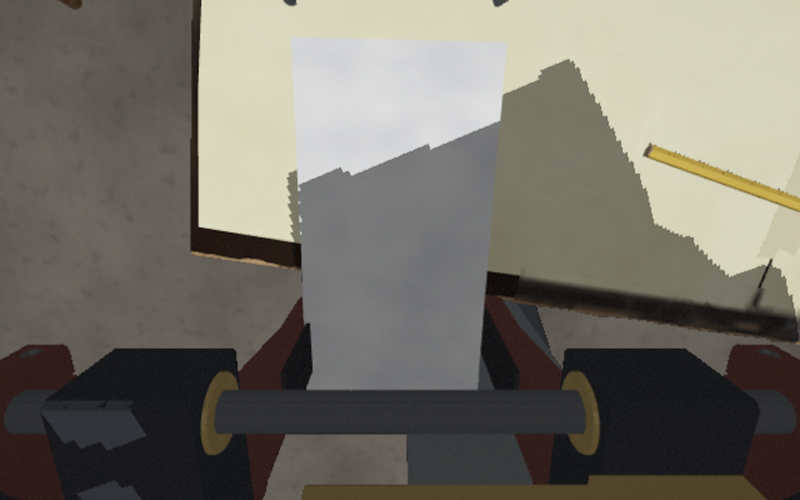

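```bash
python3 -c "
from h import *
k=1.25
o=np.array([3.087,-.5815,0]);import scipy.spatial.transform as s
X=s.Rotation.from_rotvec(o).as_matrix();print('tool x deg',np.degrees(np.arctan2(X[1,0],X[0,0])))
P=np.array([ray('w4.png',(u/k,v/k),98.8)[:2] for u,v in[(292,38),(506,43),(478,390),(312,390)]])
print(P.round(1).tolist(),P.mean(0),np.linalg.norm(np.roll(P,-1,0)-P,axis=1).round(1))
e=P[0]+P[1]-P[2]-P[3];print('bundle',np.degrees(np.arctan2(e[1],e[0])))
F=np.array([ray('w4.png',(u/k,v/k),16)[:2] for u,v in[(291,2),(501,2)]])
d=F[1]-F[0];print('flare',F.round(1).tolist(),np.linalg.norm(d),'yaw',np.degrees(np.arctan2(d[1],d[0]))+90,F.mean(0))
p=np.load('press.npy');print(p)
"
```

```text
tool x deg -21.33566856822079
[[518.7, 1.7], [493.7, -58.5], [381.4, -12.3], [404.8, 47.4]] [449.65916959  -5.43874048] [ 65.2 121.4  64.1 122.8]
bundle -22.09639293399338
flare [[556.4, 7.3], [520.0, -85.8]] 99.95793700507957 yaw -21.31604915883797 [538.21531392 -39.23582273]
[ 6.23093137e+02 -6.70757171e+01 -3.54544868e-01]
```

Flare tips are 100 mm apart with yaw -21.3° and the tool is at -21.3°. The bundle is within 2 mm of the lane centre line, with its end about 121 mm from the stop. I'll lower it and move to the mouth.

Call:
step_arm(
  targets=[
    [[0.01,0.02,-0.4,0,0,0,0],[0,0,-0.5,0,0,0,0],[0,0,-0.3,0,0,0,0],[0,0,-0.17,0,0,0,0],[0,0,0,0,0,0,0]],
  ],
)

```text
t: 11.08
ee_pos: [410.7, 10.2, 188.9]
orientation: [3.088, -0.58, -0.001]
ft_force: [0.1, -0.1, -1.3]
width: 66.1
grasp_force: 29.8
```

Call:
step_arm(
  targets=[
    [[0.2,-0.08,0,0,0,0,0],[0.28,-0.11,0,0,0,0,0],[0.28,-0.11,0,0,0,0,0],[0.2,-0.075,0,0,0,0,0],[0.1,-0.04,0,0,0,0,0]],
  ],
)

```text
t: 11.7
ee_pos: [464.3, -10.6, 189.2]
orientation: [-3.088, 0.58, -0.001]
ft_force: [0.3, -1.3, -1.4]
width: 66.7
grasp_force: 29.8
```

Call:
step_arm(
  targets=[
    [[0.16,-0.062,0,0,0,0,0],[0.16,-0.063,0,0,0,0,0],[0.16,-0.062,0,0,0,0,0],[0.14,-0.055,0,0,0,0,0],[0.06,-0.023,0,0,0,0,0]],
  ],
)

```text
t: 12.32
ee_pos: [498.0, -23.7, 189.2]
orientation: [-3.088, 0.579, -0.001]
ft_force: [-0.4, 0.4, -2.3]
width: 66.6
grasp_force: 29.8
```

```bash
python3 -c "
from h import *
snap('wrist','w5.png');o=readout.get_obs();print(o['t'],o['ee_pos'],o['ft_force'])
a=cv2.imread('pics/w5.png')
cv2.imwrite('pics/w5b.png',cv2.resize(a,(800,500),interpolation=cv2.INTER_CUBIC))
"
```

```text
12.375 [498.1841737  -23.69746101 189.22458888] [ 0.19581292  0.47404572 -2.03435807]
```

View pics/w5b.png

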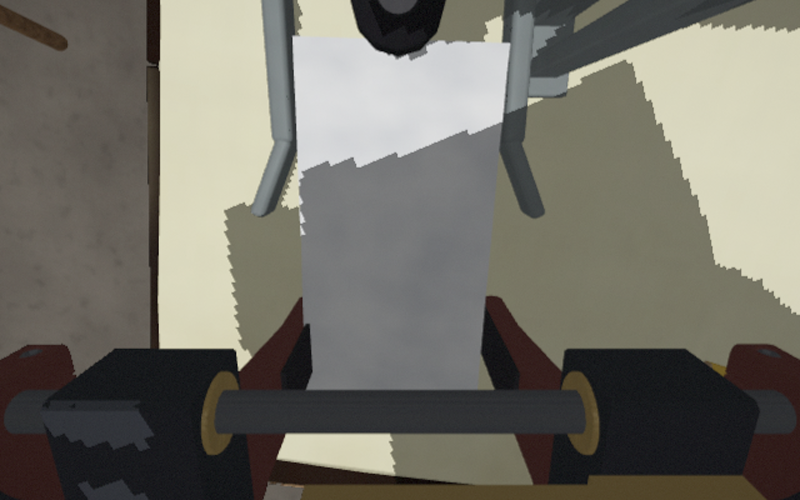

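The bundle is centred between the rails (292 to 509 at row 40), the plunger head is above it at (398,30), and the flare ends are at (261,213) and (537,213).

```bash
python3 -c "
from h import *
k=1.25;u=np.array([.9317,-.3633]);n=np.array([.3633,.9317])
for nm,uv,z in[('fl',(260,214),16),('fr',(538,214),16),('front L',(293,38),30),('front R',(510,43),30),('kinkL',(283,141),16),('kinkR',(512,143),16)]:
  q=ray('w5.png',(uv[0]/k,uv[1]/k),z)[:2];print(nm,(q@u).round(1),(q@n).round(1))
q=readout.get_obs()['ee_pos'][:2];print('tcp',q@u,q@n)
"
```

```text
fl 519.8 211.8
fr 519.9 107.4
front L 576.5 191.9
front R 575.2 125.7
kinkL 546.2 201.1
kinkR 545.6 119.1
tcp 472.7674822195581 158.91138588000385
```

Call:
step_arm(
  targets=[
    [[0.07,-0.027,0,0,0,0,0],[0.07,-0.027,0,0,0,0,0],[0.06,-0.023,0,0,0,0,0],[0.025,-0.01,0,0,0,0,0],[0,0.01,0,0,0,0,0]],
  ],
)

```text
t: 13.0
ee_pos: [508.8, -27.4, 189.1]
orientation: [3.088, -0.579, -0.0]
ft_force: [-0.9, -0.7, -0.9]
width: 66.4
grasp_force: 29.8
```

Call:
step_arm(
  targets=[
    [[0.075,-0.029,0,0,0,0,0],[0.075,-0.029,0,0,0,0,0],[0.075,-0.029,0,0,0,0,0],[0.075,-0.029,0,0,0,0,0],[0.03,-0.012,0,0,0,0,0]],
  ],
)

```text
t: 13.62
ee_pos: [524.4, -33.4, 188.8]
orientation: [3.088, -0.579, -0.006]
ft_force: [-4.4, 3.6, -1.4]
width: 66.3
grasp_force: 29.9
```

About 5.4 N along the lane means the trip bar is nearly flush. I'll push on to the pads.

Call:
step_arm(
  targets=[
    [[0.055,-0.021,0,0,0,0,0],[0.04,-0.015,0,0,0,0,0],[0,0,0,0,0,0,0],[0,0,0,0,0,0,0],[0,0,0,0,0,0,0]],
  ],
)

```text
t: 14.25
ee_pos: [526.9, -34.3, 188.3]
orientation: [3.088, -0.577, -0.015]
ft_force: [-11.6, 10.5, 5.1]
width: 66.7
grasp_force: 30.0
```

It is on the pads with 15 N along the lane. I'll hold while the plunger sinks.

Call:
step_arm(
  targets=[
    [[0,0,0,0,0,0,0],[0,0,0,0,0,0,0],[0,0,0,0,0,0,0],[0,0,0,0,0,0,0],[0,0,0,0,0,0,0]],
  ],
)

```text
t: 14.88
ee_pos: [526.9, -34.3, 188.3]
orientation: [3.088, -0.578, -0.016]
ft_force: [-10.9, 11.1, 4.4]
width: 66.7
grasp_force: 30.0
```

Call:
step_arm(
  targets=[
    [[0,0,0,0,0,0,0],[0,0,0,0,0,0,0],[0,0,0,0,0,0,0],[0,0,0,0,0,0,0],[0,0,0,0,0,0,0]],
  ],
)

```text
t: 15.5
ee_pos: [526.9, -34.3, 188.2]
orientation: [-3.088, 0.578, 0.015]
ft_force: [-11.5, 10.8, 4.4]
width: 66.6
grasp_force: 30.0
```

Call:
step_arm(
  targets=[
    [[0,0,0,0,0,0,0],[0,0,0,0,0,0,0],[0,0,0,0,0,0,0],[0,0,0,0,0,0,0],[0,0,0,0,0,0,0]],
  ],
)

```text
t: 16.12
ee_pos: [526.9, -34.3, 188.2]
orientation: [-3.088, 0.578, 0.015]
ft_force: [-11.3, 10.9, 4.2]
width: 66.6
grasp_force: 30.0
```

Call:
step_arm(
  targets=[
    [[0,0,0,0,0,0,0],[0,0,0,0,0,0,0],[0,0,0,0,0,0,0],[0,0,0,0,0,0,0],[0,0,0,0,0,0,0]],
  ],
)

```text
t: 16.75
ee_pos: [526.9, -34.3, 188.2]
orientation: [-3.088, 0.578, 0.016]
ft_force: [-11.6, 8.7, 4.3]
width: 66.3
grasp_force: 30.0
```

```bash
python3 -c "
from h import *
snap('wrist','w6.png');snap('top','t6.png');o=readout.get_obs();print(o['t'],o['ee_pos'],o['ft_force'])
A=cv2.resize(cv2.imread('pics/w6.png'),(560,350),interpolation=cv2.INTER_AREA)
B=cv2.resize(cv2.imread('pics/t6.png')[120:220,210:330],None,fx=2,fy=2,interpolation=cv2.INTER_CUBIC)
c=np.zeros((350,240,3),np.uint8);c[:200]=B
cv2.imwrite('pics/m6.png',np.hstack([A,c]))
"
```

```text
16.85 [526.91332789 -34.29133319 188.22281893] [-11.82077594  10.16262928   3.39558056]
```

View pics/m6.png

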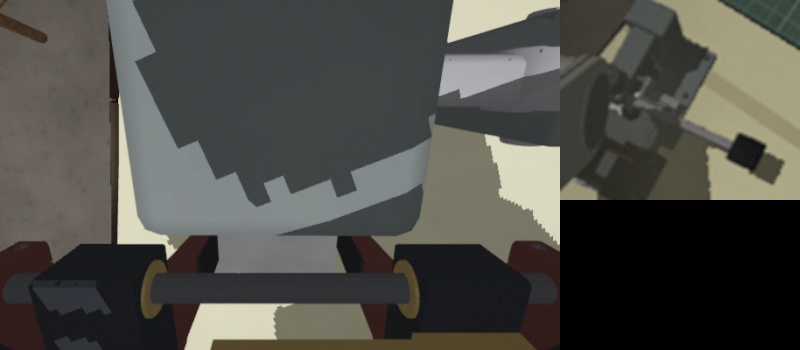

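The paddle has risen again: (303,196) full-frame against (304,199) while caught. The head arm fills the wrist view, so I'll back straight out along the lane before lifting. First I'll ease the push and open.

Call:
step_arm(
  targets=[
    [[-0.02,0.008,0,0,0,0,0],[-0.01,0.004,0,0,0,0,1],[0,0,0,0,0,0,1],[0,0,0,0,0,0,1],[0,0,0,0,0,0,1]],
  ],
)

```text
t: 17.48
ee_pos: [528.8, -35.1, 189.3]
orientation: [-3.088, 0.579, -0.001]
ft_force: [0.0, 0.4, -0.1]
width: 88.1
grasp_force: 0.0
```

Call:
step_arm(
  targets=[
    [[-0.04,0.016,0,0,0,0,1],[-0.1,0.04,0,0,0,0,1],[-0.2,0.08,0,0,0,0,1],[-0.4,0.156,0,0,0,0,1],[-0.5,0.195,0,0,0,0,1]],
  ],
)

```text
t: 18.1
ee_pos: [465.5, -10.2, 189.2]
orientation: [-3.088, 0.579, -0.0]
ft_force: [-0.5, 0.3, -0.3]
width: 87.9
grasp_force: 0.0
```

Call:
step_arm(
  targets=[
    [[-0.5,0.195,0,0,0,0,1],[-0.4,0.156,0.5,0,0,0,1],[0,0,0.6,0,0,0,1],[0,0,0.6,0,0,0,1],[0,0,0,0,0,0,1]],
  ],
)

```text
t: 18.73
ee_pos: [421.6, 7.2, 275.7]
orientation: [-3.087, 0.578, -0.006]
ft_force: [0.2, 0.4, -1.0]
width: 87.9
grasp_force: 0.0
```

```bash
python3 -c "
from h import *
snap('wrist','w7.png');snap('top','t7.png');o=readout.get_obs();print(o['t'],o['ee_pos'],o['ft_force'],o['width'])
A=cv2.resize(cv2.imread('pics/w7.png'),(560,350),interpolation=cv2.INTER_AREA)
B=cv2.resize(cv2.imread('pics/t7.png')[120:220,210:330],None,fx=2,fy=2,interpolation=cv2.INTER_CUBIC)
c=np.zeros((350,240,3),np.uint8);c[:200]=B
cv2.imwrite('pics/m7.png',np.hstack([A,c]))
"
```

```text
18.825 [420.98066606   7.10002499 273.91788457] [ 0.90214131 -0.38730947 -0.65135615] 87.9876829602553
```

View pics/m7.png

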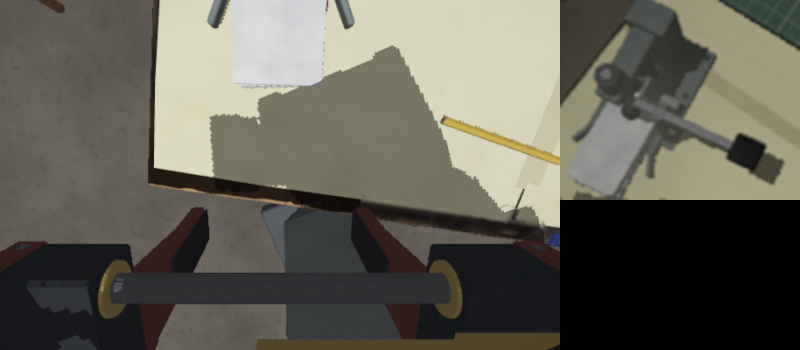

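The bundle lies in the lane and its rear edge runs from (232,82) to (323,83), close to parallel with the flare tips at (215,27) and (346,27). I have used my picture allowance, in fact one over, so from here I check by numbers only.

```bash
python3 -c "
from h import *
k=.875;u=np.array([.9317,-.3633]);n=np.array([.3633,.9317])
q={}
for nm,uv,z in[('fl',(213,27),16),('fr',(348,27),16),('rear L',(232,82),30),('rear R',(323,83),30)]:
  p=ray('w7.png',(uv[0]/k,uv[1]/k),z)[:2];q[nm]=p;print(nm,(p@u).round(1),(p@n).round(1))
d=q['rear R']-q['rear L'];print('yaw',np.degrees(np.arctan2(d[1],d[0]))+90, 'rear-to-flare',(q['rear L']+q['rear R']-q['fl']-q['fr'])@u/2)
for f in('top0','t3','t6','t7'):
  a=cv2.imread('pics/%s.png'%f)[180:212,288:316].max(2);w=(a<30);print(f,np.argwhere(w).mean(0)[::-1]+[288,180],w.sum())
"
```

```text
fl 516.1 211.0
fr 516.2 109.4
rear L 476.1 196.2
rear R 475.5 128.5
yaw -21.817241831248623 rear-to-flare -40.37828006269501
top0 [301.34899329 192.7114094 ] 149
t3 [305.22058824 199.16176471] 136
t6 [303.26744186 195.70348837] 172
t7 [303.60365854 195.59146341] 164
```

```bash
python3 -c "
from h import *
p=[619.9,-70.9];u=np.array([.9317,-.3633]);n=np.array([.3633,.9317])
r=np.hypot(110,43);a0=np.arctan2(43,110)
for q in(0,.15,.2,.3,.46):
  y=-53-r*np.cos(a0-q);z=105+r*np.sin(a0-q);w=p-25*u+y*n;print(q,proj('t7.png',[w[0],w[1],z])[0].round(1))
"
```

```text
0 [301.8 193.8]
0.15 [304.2 196.5]
0.2 [304.8 197.3]
0.3 [305.5 198.7]
0.46 [305.7 200.4]
```

The paddle has shifted (+2.2,+2.9) px from its raised position. For lever 0.15 (plunger 0.008, resting on the bundle) the prediction is (+2.4,+2.7), so it is clamped. Handing in.

```bash
python3 -c "
from h import *
print(ctrl.close_job())"
```

```text
the job is handed in; nothing more can be done
None
```

I handed the job in at about 19 s. By my measurements the thick bundle is clamped square against the stop, the arm is clear and I touched neither the thin bundle nor the glue stick, but no verdict came back; I also viewed 11 pictures, one over the limit of 10.

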